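# Set the bar-stock length stop

## Robot

A 7-joint arm with a two-finger parallel gripper is mounted at the origin on the work surface. World frame = base frame: x ahead of the robot, y to its left, z up, the work surface at z = 0. Lengths are in m, angles in rad, forces in N, time in s.
With the tool pointing down it reaches from about 0.4 to 0.85 m from the base axis. Payload 4.5 kg.
Tool frame: the origin (TCP) lies midway between the tips of the shut fingers; the grasp point (between the pads) lies behind it (r.grip_point_offset is the z of the grasp point in the tool frame, in m); z points along the fingers, y is the line along which they close (so a half turn about z gives the same grasp; the last joint's range is limited). The gripper opens to 88 mm and grips with 3 to 60 N. Pads are 18 mm wide; open, the fingers measure 123 mm over their backs; the gripper's body (75 mm by 187 mm) begins 45 mm behind the grasp point.
Start: joints at [1.146, 0.689, -0.195, 1.565, 0.157, 0.902, -0.215], TCP at [0.277, -0.56, 0.215] pointing down, gripper open.
Joint ranges: [-3.01, 3.01], [-0.46, 2.08], [-1.47, 1.51], [0.13, 2.56], [-1, 4.14], [0.04, 2.09], [-2.66, 2.66]. Speed limits (rad/s): [2.57, 2.57, 3.14, 3.14, 3.14, 3.14, 3.14].

## Interface

Orientations are given as a unit quaternion [x, y, z, w].
In Python, from plant import r, optics, workorder gives the robot as it stands.
- The arm moves only by the shell command python3 -m creep 'ROWS' [FORCE]. ROWS is JSON, a list of rows, each an object of numbers: "grip": the gripper command: -1 is shut, 1 is fully open, values between are in proportion; "tx", "ty", "tz": the shift along the tool's x, y, z in cm; "spin": the turn about the tool's z in degrees. In form: [{"grip": .., "tx": .., "ty": .., "tz": .., "spin": ..}, ...]. A call has 1 to 8 rows; each row shifts and turns the commanded pose from where the row before left it, along the tool's axes as they then stand; what a row does not reach is not made up. A row lasts 1/12 s, in which the tool goes at most 41.7 mm and 7.16 degrees, less where a joint would pass 70% of its speed; a pose out of reach is approached as far as the arm can. A call with a gripper value outside its range is refused whole. The fingers move at their own pace and stop on an object; FORCE is the grip in N (left out, the last holds). Time passes only in rows, so rows that do not move let the fingers close. It gives the time, the measured TCP pose, the force, the opening and the grip force at its end, in the units of the state.
- r.get_state(): the state, without advancing time (a new reading comes with each control period).
- optics.snapshot(name): name is "scene" or "top"; returns (picture, depth): 420x560x3 uint8, red, green, blue; 420x560 float32, m along the optical axis (not along the pixel's ray), 0 where there is no reading.
- optics.get_calibration(name): a dict with "fx", "fy", "cx", "cy" (pixels), "extrinsics" (4x4, takes a point from world to camera coordinates). Camera axes: x right, y down, z forward; pixel columns grow to the right and rows downward; lengths in m; the calibration is good to about 2 mm. A picture is of the moment at which its call begins. get_calibration takes no time and is no camera call.
- workorder.finish_job(): hands the job in; it is judged then, once.
The state is a dict: "clock": time; "q": joint angles; "qd": joint speeds; "joint_torque": joint torques, N m; "tool_pos": TCP position; "eef_rot": TCP orientation; "contact_force": force on the tool from outside, world axes, zero at the start; "moment": the same for the moment, N m; "opening": opening from 0.0 (shut) to 1.0 (fully open); "finger_force": force on a finger pad.
Only numpy, scipy, OpenCV 4.12 (cv2) and the standard library are available. Lean on these libraries where they do the work, as an engineer would, in place of code of your own. Each camera call takes 0.05 s, during which the arm holds its last target. There are 200 camera calls.

## Task

Set the bar-stock length stop on the bench for the next cut: slacken its wing nut about a quarter turn anticlockwise, then squeeze in the lock button on the side of the stop head and draw the arm out until the outer face of the stop plate stands over the third long scale mark, counting from the tube. A spring pulls the arm back, so finish while still gripping the head and holding it steady at that mark, and leave the other tools where they lie.

Things in the scene. Friction and masses are not known exactly. Their poses are not given: they have to be found in the camera images.
- length_stop: Length stop bolted to the bench: pale rail 485 x 70 x 8 mm; on it a square dark-steel tube 34 mm wide, 230 mm long, top 73 mm above the bench; from its mouth a 24 mm square bar with head and stop plate draws out. Origin: on the bench under the tube's mouth; x level, the way the arm draws out (towards the hardy), z up. The tube lies at x -230 to 0 mm, the rail at -240 to +245.
- mark3 (a point): Middle of the third long mark, on the rail's top, 8 mm above the bench. Axes as length_stop. The rail beyond the mouth is the scale: black long marks right across it, 92, 132, 172 (third) and 212 mm from the mouth; short ticks on its +y edge every 10 mm.
- stop_arm (a joint): How far the arm is drawn out, m: 0 home (the start), end stop 0.185; 0.120 puts the plate's face on the third long mark. A spring pulls it home with 4 to 5.5 N, friction adds 1 N; let go, it runs back. At home it is locked by the clamp point under the wing nut and by the button's latch; pulling hard frees neither.
- wing_nut (a joint): Turn of the wing nut, rad: 0 hard tight, starts at 0 to 0.2, grows anticlockwise seen from above (slackening), stops at 2.4; stays where it is left, cannot come off. Its clamp point is clear of the bar from about 1.0; it counts as slack from 1.1. Turning takes about 0.06 N m.
- lock_button (a joint): Travel of the lock button, m: 0 out, 0.007 flush with the head's side; it springs out by itself. The latch is clear from 0.0045. 3 N to start, 8 N when flush. The latch is a flat tongue from the head's rear, 79 mm above the bench, hooked behind a small post (top 82 mm) on the tube's mouth.
- wing_grip (a point): Point on the wing nut's axis, 85 mm behind the tube's mouth, 103 mm above the bench. The wings form an upright bar 46 mm long, 9 mm thick, from 88 to 112 mm above the bench; the boss below it ends at 81 mm. x: along the wings; z: up, the axis. Grip from above, fingers closing across the 9 mm (along y).
- head_grip (a point): Middle of the stop head at button height, 58 mm above the bench; moves with the arm; axes as length_stop. Dark block 44 (x) x 32 (y) x 46 mm, from 34 to 80 mm above the bench. The round black button (20 mm across) stands 7 mm proud of its +y side and goes in towards -y: fingers closing on the head along y, from above, squeeze it in.
- stop_face (a point): Middle of the lower edge of the stop plate's outer (+x) face, 11 mm above the bench, 3 mm over the rail, 28 mm beyond head_grip in x. The plate, on the head's outer end, is 6 mm thick, 50 mm wide and reaches up to 83 mm. Axes as length_stop.
- clinchers: Bystander: bright clinchers, 330 x 85 mm, 22 mm high, lying along the stop 160 to 190 mm to its +y side. Origin underneath, near the middle; x towards the jaws.
- hoof_pick: Bystander: brass hoof pick, 175 mm long, 20 mm high at most, 140 to 170 mm to the stop's -y side. Origin underneath, in the middle; x towards the hook.
- heel_wedge: Bystander: black plastic U-shaped heel wedge, 120 x 96 mm, 4 to 14 mm thick, 150 to 180 mm to the stop's -y side. Origin underneath, near the middle; x towards the toe bar.

How it is judged:
By the outcome, as a careful person would: the job done as asked, in the order asked, and still so for the second after the job is handed in, while the arm keeps its last pose, push and grip.
It also fails if it takes over 51 s, if anything falls off the work surface, if the arm or the gripper's body presses on something with over 40 N, if the wrist force passes 120 N, or if a joint passes its speed limit or range.

## Working session

There is one attempt and no reset: what is moved stays moved. The work goes in short steps, Python scripts to look and compute and a shell command to move; the robot and the scene stay as the last step left them, time stands still between calls to the robot, and variables do not carry over. Pictures are saved under pics/ and viewed, at most 10 in all, crops included, and the job is handed in when it is done.

```bash
ls; mkdir -p pics
python3 - <<'E'
from plant import r, optics
import cv2,numpy as np
s=r.get_state(); print({k:np.round(v,3) for k,v in s.items()}, r.grip_point_offset)
for n in ("scene","top"):
    p,d=optics.snapshot(n); cv2.imwrite(f"pics/{n}0.png",p[:,:,::-1]); np.save(f"{n}0.npy",d)
    c=optics.get_calibration(n); print(n,c)
E
```

```text
pics
{'clock': np.float64(0.0), 'q': array([ 1.146,  0.69 , -0.195,  1.566,  0.157,  0.903, -0.215]), 'qd': array([ 0.002,  0.   , -0.001,  0.   , -0.002, -0.001,  0.002]), 'joint_torque': array([ 0.0000e+00, -5.2756e+01, -1.2670e+00, -1.5343e+01, -5.3000e-02,
        7.0000e-03,  0.0000e+00]), 'tool_pos': array([ 0.276, -0.56 ,  0.214]), 'eef_rot': array([ 0.974,  0.227, -0.   , -0.001]), 'contact_force': array([ 0.388, -0.063,  0.553]), 'moment': array([0.041, 0.013, 0.015]), 'finger_force': np.float64(0.0), 'opening': np.float64(0.996)} -0.0187
scene {'fx': 516.7294231873541, 'fy': 516.7294231873541, 'cx': 286.7357866150939, 'cy': 198.99679132125803, 'extrinsics': array([[-0.65656715,  0.75409845,  0.01597241,  0.33977543],
       [ 0.54115968,  0.48570868, -0.68646433, -0.22616954],
       [-0.52541962, -0.4420663 , -0.72698803,  1.39874477],
       [ 0.        ,  0.        ,  0.        ,  1.        ]])}
top {'fx': 411.10561146325114, 'fy': 411.10561146325114, 'cx': 274.4518641305927, 'cy': 211.85777081255176, 'extrinsics': array([[-2.75324827e-02, -9.99599016e-01, -6.61591563e-03,
         4.86257974e-02],
       [-9.74944347e-01,  2.83137250e-02, -2.20639645e-01,
         5.75136778e-01],
       [ 2.20738494e-01,  3.75392331e-04, -9.75332957e-01,
         8.07821947e-01],
       [ 0.00000000e+00,  0.00000000e+00,  0.00000000e+00,
         1.00000000e+00]])}
```

View pics/scene0.png

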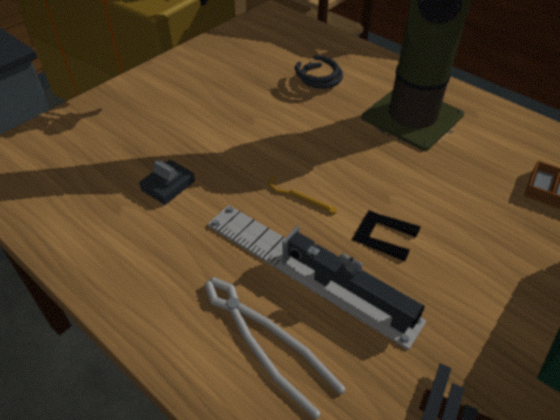

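View pics/top0.png

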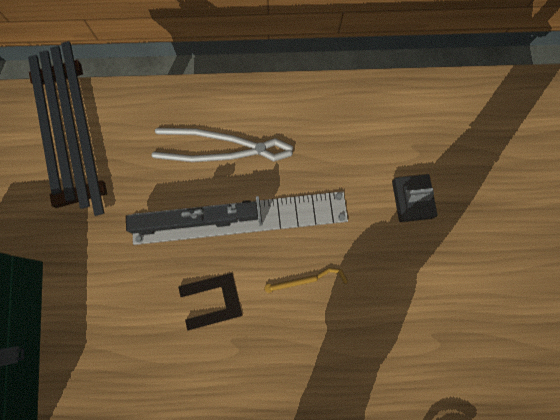

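The scene view shows the stop with its tube's mouth near (290,245) and scale reaching to (215,215). The top view shows the rail from about (132,240) to (347,205), with the wing nut near (193,213), the head at about (245,210) and long marks at columns 278–330. The stop's +x runs roughly along world -y.

```bash
cat > h.py <<'E'
import numpy as np,cv2
from plant import r,optics
def ray(n,uv,z):
    c=optics.get_calibration(n);E=c["extrinsics"];R,t=E[:3,:3],E[:3,3]
    uv=np.atleast_2d(np.asarray(uv,float))
    d=np.c_[(uv[:,0]-c["cx"])/c["fx"],(uv[:,1]-c["cy"])/c["fy"],np.ones(len(uv))]@R
    o=-R.T@t
    return o+d*((z-o[2])/d[:,2])[:,None]
def cloud(n,dep):
    c=optics.get_calibration(n);E=c["extrinsics"];v,u=np.mgrid[:420,:560]
    P=np.stack([(u-c["cx"])/c["fx"]*dep,(v-c["cy"])/c["fy"]*dep,dep],-1)
    return (P-E[:3,3])@E[:3,:3]
def proj(n,P):
    c=optics.get_calibration(n);E=c["extrinsics"];q=np.atleast_2d(P)@E[:3,:3].T+E[:3,3]
    return np.c_[q[:,0]/q[:,2]*c["fx"]+c["cx"],q[:,1]/q[:,2]*c["fy"]+c["cy"]]
E
python3 - <<'E'
from h import *
im=cv2.imread("pics/top0.png");d=np.load("top0.npy");P=cloud("top",d)
m=np.zeros((420,560),bool);m[185:250,120:355]=1
z=P[...,2]
for lo,hi in((.0,.004),(.005,.012),(.066,.077),(.077,.09),(.095,.12)):
    k=m&(z>lo)&(z<hi)&(d>0);q=P[k]
    if len(q)>5:
        rc=cv2.minAreaRect(q[:,:2].astype(np.float32)*1000);print(lo,hi,len(q),np.median(q[:,2]),rc)
# bright rail mask
hsv=cv2.cvtColor(im,cv2.COLOR_BGR2HSV)
k=(hsv[...,1]<60)&(hsv[...,2]>70)&m&(np.arange(560)[None]>250)
k=cv2.morphologyEx(k.astype(np.uint8),cv2.MORPH_CLOSE,np.ones((9,9)))
cs=max(cv2.findContours(k,0,2)[0],key=cv2.contourArea)[:,0]
print(cv2.minAreaRect((ray("top",cs,.008)[:,:2]*1000).astype(np.float32)))
a=cv2.resize(im[185:250,120:240],None,fx=6,fy=6,interpolation=cv2.INTER_CUBIC)
b=cv2.resize(im[185:235,230:355],None,fx=5.76,fy=5.76,interpolation=cv2.INTER_CUBIC)[:,:720]
w=np.vstack([a[:290],b[:290]]);cv2.imwrite("pics/crop0.png",cv2.convertScaleAbs(w,alpha=1.8))
E
```

```text
0.0 0.004 1691 0.000855052545196071 ((582.5243530273438, 119.95372009277344), (542.0475463867188, 149.50106811523438), 88.32939147949219)
0.005 0.012 3189 0.006848188387757197 ((579.9027099609375, 112.04513549804688), (70.62957763671875, 483.4726257324219), 4.581421852111816)
0.066 0.077 1632 0.07149126639522424 ((574.49462890625, 203.5969696044922), (45.77099609375, 283.9766845703125), 3.0892281532287598)
0.077 0.09 447 0.07914786729725407 ((577.9256591796875, 138.59442138671875), (49.147926330566406, 150.8067169189453), 4.318356513977051)
0.095 0.12 121 0.10654210765574834 ((572.7424926757812, 199.1736602783203), (9.579829216003418, 46.41355895996094), 7.394432544708252)
((589.0523681640625, -21.51111602783203), (81.12129974365234, 217.1326904296875), 1.3580399751663208)
```

View pics/crop0.png

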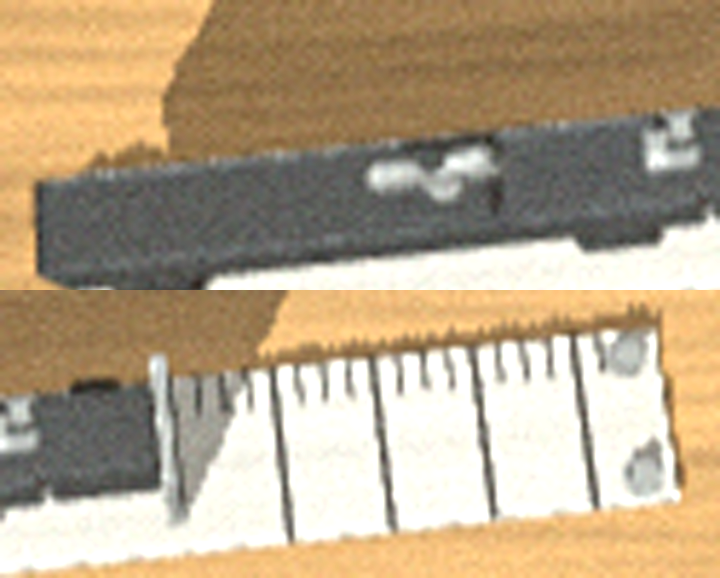

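The depth data agrees with the given sizes. The rail measures 70.6 x 483.5 mm, and the wing bar, at (572.7, 199.2), is where the rail predicts it, (572.9, 199.3), at about 0.05 rad. I'll go above the wing nut now.

```bash
python3 -m creep '[{"tx":2.86,"ty":-2.62},{"tx":2.86,"ty":-2.62},{"tx":2.86,"ty":-2.62},{"tx":2.86,"ty":-2.62},{"tx":2.86,"ty":-2.62},{"tx":2.86,"ty":-2.62},{"tx":2.86,"ty":-2.62}]'
python3 -m creep '[{"tx":2.86,"ty":-2.62},{"tx":2.86,"ty":-2.62},{"tx":2.86,"ty":-2.62},{"tx":2.86,"ty":-2.62},{"tx":2.86,"ty":-2.62},{"tx":2.86,"ty":-2.62},{"tx":2.86,"ty":-2.62}]'
python3 -m creep '[{"tx":2.86,"ty":-2.62},{"tx":2.86,"ty":-2.62},{"tx":2.86,"ty":-2.62},{"tx":2.86,"ty":-2.62},{"tx":2.86,"ty":-2.62},{"tx":2.86,"ty":-2.62},{"tx":2.86,"ty":-2.62}]'
```

```text
$[0]: bad value
$[0]: bad value
$[0]: bad value
```

Every key seems to be required.

```bash
python3 -m creep '[{"grip":1,"tx":2.86,"ty":-2.62,"tz":0,"spin":0},{"grip":1,"tx":2.86,"ty":-2.62,"tz":0,"spin":0},{"grip":1,"tx":2.86,"ty":-2.62,"tz":0,"spin":0},{"grip":1,"tx":2.86,"ty":-2.62,"tz":0,"spin":0},{"grip":1,"tx":2.86,"ty":-2.62,"tz":0,"spin":0},{"grip":1,"tx":2.86,"ty":-2.62,"tz":0,"spin":0},{"grip":1,"tx":2.86,"ty":-2.62,"tz":0,"spin":0}]'
```

```text
clock: 0.68
tool_pos: [0.3752, -0.3054, 0.215]
eef_rot: [0.974, 0.227, -0.0, -0.0]
contact_force: [0.8, 0.2, 0.4]
opening: 1.002
finger_force: 0.0
```

```bash
python3 -m creep '[{"grip":1,"tx":2.86,"ty":-2.62,"tz":0,"spin":0},{"grip":1,"tx":2.86,"ty":-2.62,"tz":0,"spin":0},{"grip":1,"tx":2.86,"ty":-2.62,"tz":0,"spin":0},{"grip":1,"tx":2.86,"ty":-2.62,"tz":0,"spin":0},{"grip":1,"tx":2.86,"ty":-2.62,"tz":0,"spin":0},{"grip":1,"tx":2.86,"ty":-2.62,"tz":0,"spin":0},{"grip":1,"tx":2.86,"ty":-2.62,"tz":0,"spin":0}]'
python3 -m creep '[{"grip":1,"tx":2.86,"ty":-2.62,"tz":0,"spin":0},{"grip":1,"tx":2.86,"ty":-2.62,"tz":0,"spin":0},{"grip":1,"tx":2.86,"ty":-2.62,"tz":0,"spin":0},{"grip":1,"tx":2.86,"ty":-2.62,"tz":0,"spin":0},{"grip":1,"tx":2.86,"ty":-2.62,"tz":0,"spin":0},{"grip":1,"tx":2.86,"ty":-2.62,"tz":0,"spin":0},{"grip":1,"tx":2.86,"ty":-2.62,"tz":0,"spin":0}]'
python3 -m creep '[{"grip":1,"tx":0,"ty":0,"tz":0,"spin":-7},{"grip":1,"tx":0,"ty":0,"tz":0,"spin":-7},{"grip":1,"tx":0,"ty":0,"tz":0,"spin":-7},{"grip":1,"tx":0,"ty":0,"tz":0,"spin":-7},{"grip":1,"tx":0,"ty":0,"tz":0,"spin":-7}]'
cat > st.py <<'E'
from h import *
from scipy.spatial.transform import Rotation as T
s=r.get_state();R=T.from_quat(s["eef_rot"]).as_matrix();t=np.array(s["tool_pos"])
print("t",s["clock"],"pos",np.round(t,4),"xhead",np.degrees(np.arctan2(R[1,0],R[0,0])),"zax",np.round(R[:,2],3),"q",np.round(s["q"],2),"F",np.round(s["contact_force"],1),"M",np.round(s["moment"],2),s["opening"],s["finger_force"])
def go(x,y,z,h):
    print("cm",np.round(R.T@(np.array([x,y,z])-t)*100,2),"spin",-(h-np.degrees(np.arctan2(R[1,0],R[0,0]))))
E
python3 -c "
from st import *
go(.5728,.1993,.2,97.4)"
```

```text
clock: 1.27
tool_pos: [0.4735, -0.0523, 0.215]
eef_rot: [0.974, 0.227, -0.0, 0.0]
contact_force: [1.4, 0.0, -0.8]
opening: 1.002
finger_force: 0.0
clock: 1.85
tool_pos: [0.5716, 0.2008, 0.2148]
eef_rot: [0.974, 0.228, -0.0, 0.0]
contact_force: [0.8, -0.3, 0.1]
opening: 1.002
finger_force: 0.0
clock: 2.27
tool_pos: [0.5713, 0.1989, 0.2146]
eef_rot: [0.859, 0.512, -0.001, 0.0]
contact_force: [-0.1, 0.4, -0.0]
opening: 1.002
finger_force: 0.0
t 2.2667 pos [0.5713 0.1989 0.2146] xhead 61.64703660921975 zax [-0.001 -0.001 -1.   ] q [-0.25  0.67 -0.28  1.63  0.23  0.88 -1.12] F [-0.1  0.4 -0. ] M [-0.02 -0.05  0.08] 1.0018430349103618 0.0
cm [0.11 0.11 1.46] spin -35.75296339078026
```

Heading +97° would run q7 out of range once I turn the nut, so I'll use the half-turn-equivalent heading of -82.6° (spin +144).

```bash
python3 -m creep '[{"grip":1,"tx":0,"ty":0,"tz":0,"spin":7},{"grip":1,"tx":0,"ty":0,"tz":0,"spin":7},{"grip":1,"tx":0,"ty":0,"tz":0,"spin":7},{"grip":1,"tx":0,"ty":0,"tz":0,"spin":7},{"grip":1,"tx":0,"ty":0,"tz":0,"spin":7},{"grip":1,"tx":0,"ty":0,"tz":0,"spin":7},{"grip":1,"tx":0,"ty":0,"tz":0,"spin":7},{"grip":1,"tx":0,"ty":0,"tz":0,"spin":7}]' >/dev/null
python3 -m creep '[{"grip":1,"tx":0,"ty":0,"tz":0,"spin":7},{"grip":1,"tx":0,"ty":0,"tz":0,"spin":7},{"grip":1,"tx":0,"ty":0,"tz":0,"spin":7},{"grip":1,"tx":0,"ty":0,"tz":0,"spin":7},{"grip":1,"tx":0,"ty":0,"tz":0,"spin":7},{"grip":1,"tx":0,"ty":0,"tz":0,"spin":7},{"grip":1,"tx":0,"ty":0,"tz":0,"spin":7},{"grip":1,"tx":0,"ty":0,"tz":0,"spin":7}]' >/dev/null
python3 -m creep '[{"grip":0,"tx":0,"ty":0,"tz":0,"spin":7},{"grip":0,"tx":0,"ty":0,"tz":0,"spin":7},{"grip":0,"tx":0,"ty":0,"tz":0,"spin":7},{"grip":0,"tx":0,"ty":0,"tz":0,"spin":7},{"grip":0,"tx":0,"ty":0,"tz":0,"spin":4},{"grip":0,"tx":0,"ty":0,"tz":0,"spin":0}]' >/dev/null
python3 -c "
from st import *
go(.5728,.1993,.086,-82.6)"
```

```text
t 4.1 pos [0.571  0.1996 0.2137] xhead -82.73245579939955 zax [-0.001 -0.004 -1.   ] q [-0.91  0.88  1.02  1.66 -0.83  1.09 -2.65] F [-1.2 -0.5 -0.7] M [ 0.1  -0.07 -0.02] 0.5673992932169659 0.0
cm [ 0.   -0.2  12.77] spin -0.1324557993995512
```

Spin turns q7 the opposite way to what I assumed: q7 is now at its limit. I'll turn back 180° to heading +97.4°, which leaves plenty of range.

```bash
python3 -m creep '[{"grip":0,"tx":0,"ty":0,"tz":0,"spin":-7},{"grip":0,"tx":0,"ty":0,"tz":0,"spin":-7},{"grip":0,"tx":0,"ty":0,"tz":0,"spin":-7},{"grip":0,"tx":0,"ty":0,"tz":0,"spin":-7},{"grip":0,"tx":0,"ty":0,"tz":0,"spin":-7},{"grip":0,"tx":0,"ty":0,"tz":0,"spin":-7},{"grip":0,"tx":0,"ty":0,"tz":0,"spin":-7},{"grip":0,"tx":0,"ty":0,"tz":0,"spin":-7}]' >/dev/null
python3 -m creep '[{"grip":0,"tx":0,"ty":0,"tz":0,"spin":-7},{"grip":0,"tx":0,"ty":0,"tz":0,"spin":-7},{"grip":0,"tx":0,"ty":0,"tz":0,"spin":-7},{"grip":0,"tx":0,"ty":0,"tz":0,"spin":-7},{"grip":0,"tx":0,"ty":0,"tz":0,"spin":-7},{"grip":0,"tx":0,"ty":0,"tz":0,"spin":-7},{"grip":0,"tx":0,"ty":0,"tz":0,"spin":-7},{"grip":0,"tx":0,"ty":0,"tz":0,"spin":-7}]' >/dev/null
python3 -m creep '[{"grip":0,"tx":0,"ty":0,"tz":0,"spin":-7},{"grip":0,"tx":0,"ty":0,"tz":0,"spin":-7},{"grip":0,"tx":0,"ty":0,"tz":0,"spin":-7},{"grip":0,"tx":0,"ty":0,"tz":0,"spin":-7},{"grip":0,"tx":0,"ty":0,"tz":0,"spin":-7},{"grip":0,"tx":0,"ty":0,"tz":0,"spin":-7},{"grip":0,"tx":0,"ty":0,"tz":0,"spin":-7},{"grip":0,"tx":0,"ty":0,"tz":0,"spin":-7}]' >/dev/null
python3 -m creep '[{"grip":0,"tx":0,"ty":0,"tz":0,"spin":-7},{"grip":0,"tx":0,"ty":0,"tz":0,"spin":-5},{"grip":0,"tx":0,"ty":0,"tz":0,"spin":0},{"grip":0,"tx":0,"ty":0,"tz":0,"spin":0}]' >/dev/null
python3 -c "
from st import *
go(.5728,.1993,.086,97.4)"
```

```text
t 6.4333 pos [0.5719 0.1991 0.2157] xhead 97.22528106462632 zax [ 0.001  0.001 -1.   ] q [-0.48  0.66  0.11  1.64 -0.1   0.85 -0.2 ] F [ 0.2 -0.3  1.3] M [ 0.03 -0.11 -0.03] 0.5006146800055856 0.0
cm [-0.    0.07 12.97] spin -0.17471893537369
```

```bash
python3 -m creep '[{"grip":0,"tx":0,"ty":0.07,"tz":3,"spin":0},{"grip":0,"tx":0,"ty":0,"tz":3,"spin":0},{"grip":0,"tx":0,"ty":0,"tz":3,"spin":0},{"grip":0,"tx":0,"ty":0,"tz":2,"spin":0},{"grip":0,"tx":0,"ty":0,"tz":1.2,"spin":0},{"grip":0,"tx":0,"ty":0,"tz":0.8,"spin":0},{"grip":0,"tx":0,"ty":0,"tz":0,"spin":0}]'
python3 - <<'E'
from st import *
go(.5728,.1993,.086,97.4)
p,d=optics.snapshot("scene");cv2.imwrite("pics/s1.png",cv2.convertScaleAbs(cv2.resize(p[200:350,240:440,::-1],None,fx=4,fy=4,interpolation=cv2.INTER_CUBIC),alpha=1.6))
E
```

```text
clock: 7.02
tool_pos: [0.5719, 0.1989, 0.0841]
eef_rot: [0.661, 0.751, -0.001, -0.0]
contact_force: [0.3, -0.2, 0.6]
opening: 0.498
finger_force: 0.0
t 7.0167 pos [0.5719 0.1989 0.0841] xhead 97.26777921045182 zax [-0.001 -0.001 -1.   ] q [-0.46  0.84  0.08  1.74 -0.12  0.57 -0.18] F [ 0.3 -0.2  0.6] M [-0.05 -0.07 -0.02] 0.49834312067299524 0.0
cm [ 0.03  0.1  -0.19] spin -0.13222078954818528
```

View pics/s1.png

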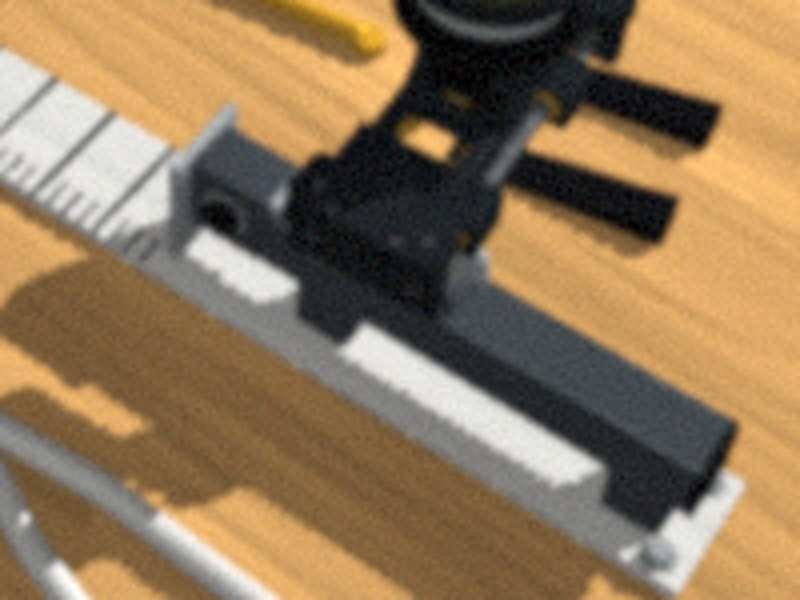

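The fingers straddle the wing: its tip shows at (475,265), and the head's button is at (222,215). I'll close and turn anticlockwise, which is negative spin.

```bash
python3 -m creep '[{"grip":-1,"tx":0,"ty":0.1,"tz":-0.1,"spin":0},{"grip":-1,"tx":0,"ty":0,"tz":0,"spin":0},{"grip":-1,"tx":0,"ty":0,"tz":0,"spin":0},{"grip":-1,"tx":0,"ty":0,"tz":0,"spin":0},{"grip":-1,"tx":0,"ty":0,"tz":0,"spin":0},{"grip":-1,"tx":0,"ty":0,"tz":0,"spin":0},{"grip":-1,"tx":0,"ty":0,"tz":0,"spin":0}]' 20
python3 -c "
from st import *"
```

```text
clock: 7.65
tool_pos: [0.5729, 0.1991, 0.0864]
eef_rot: [0.661, 0.751, -0.0, -0.0]
contact_force: [-2.7, -0.5, 4.2]
opening: 0.091
finger_force: 20.0
t 7.65 pos [0.5729 0.1991 0.0864] xhead 97.2884078222047 zax [-0.001 -0.    -1.   ] q [-0.46  0.84  0.08  1.73 -0.12  0.57 -0.18] F [-2.7 -0.5  4.2] M [-0.1   0.31 -0.  ] 0.09144163950397441 20.001122653484344
```

Gripped: the opening is 8 mm, against the wing's 9 mm.

```bash
python3 -m creep '[{"grip":-1,"tx":0,"ty":0,"tz":0,"spin":-6},{"grip":-1,"tx":0,"ty":0,"tz":0,"spin":-6},{"grip":-1,"tx":0,"ty":0,"tz":0,"spin":-6},{"grip":-1,"tx":0,"ty":0,"tz":0,"spin":-6},{"grip":-1,"tx":0,"ty":0,"tz":0,"spin":-6},{"grip":-1,"tx":0,"ty":0,"tz":0,"spin":-6},{"grip":-1,"tx":0,"ty":0,"tz":0,"spin":-6}]'
python3 -m creep '[{"grip":-1,"tx":0,"ty":0,"tz":0,"spin":-6},{"grip":-1,"tx":0,"ty":0,"tz":0,"spin":-6},{"grip":-1,"tx":0,"ty":0,"tz":0,"spin":-6},{"grip":-1,"tx":0,"ty":0,"tz":0,"spin":-6},{"grip":-1,"tx":0,"ty":0,"tz":0,"spin":-6},{"grip":-1,"tx":0,"ty":0,"tz":0,"spin":-6},{"grip":-1,"tx":0,"ty":0,"tz":0,"spin":-6},{"grip":-1,"tx":0,"ty":0,"tz":0,"spin":0}]'
python3 -c "
from st import *"
```

```text
clock: 8.23
tool_pos: [0.5734, 0.1994, 0.0865]
eef_rot: [0.346, 0.938, 0.0, 0.0]
contact_force: [-2.0, -0.1, 2.7]
opening: 0.09
finger_force: 20.1
clock: 8.9
tool_pos: [0.5737, 0.2, 0.0865]
eef_rot: [-0.013, 1.0, 0.001, 0.0]
contact_force: [-0.6, 1.8, 1.9]
opening: 0.086
finger_force: 20.2
t 8.9 pos [0.5737 0.2    0.0865] xhead -178.55067308435898 zax [ 0.001  0.002 -1.   ] q [-0.24  0.85 -0.31  1.72  0.39  0.63  0.83] F [-0.6  1.8  1.9] M [0.36 0.02 0.12] 0.08553289846289246 20.169975757598877
```

```bash
python3 -m creep '[{"grip":0,"tx":0,"ty":0,"tz":0,"spin":0},{"grip":0,"tx":0,"ty":0,"tz":0,"spin":0},{"grip":0,"tx":0,"ty":0,"tz":0,"spin":0},{"grip":0,"tx":0,"ty":0,"tz":0,"spin":0},{"grip":0,"tx":0,"ty":0,"tz":-3,"spin":0},{"grip":0,"tx":0,"ty":0,"tz":-3,"spin":0},{"grip":0,"tx":0,"ty":0,"tz":-3,"spin":0},{"grip":1,"tx":0,"ty":0,"tz":-3,"spin":0}]'
python3 -m creep '[{"grip":1,"tx":0,"ty":0,"tz":0,"spin":7},{"grip":1,"tx":0,"ty":0,"tz":0,"spin":7},{"grip":1,"tx":0,"ty":0,"tz":0,"spin":7},{"grip":1,"tx":0,"ty":0,"tz":0,"spin":7},{"grip":1,"tx":0,"ty":0,"tz":0,"spin":7},{"grip":1,"tx":0,"ty":0,"tz":0,"spin":7},{"grip":1,"tx":0,"ty":0,"tz":0,"spin":7},{"grip":1,"tx":0,"ty":0,"tz":0,"spin":7}]' >/dev/null
python3 -m creep '[{"grip":1,"tx":0,"ty":0,"tz":0,"spin":7},{"grip":1,"tx":0,"ty":0,"tz":0,"spin":7},{"grip":1,"tx":0,"ty":0,"tz":0,"spin":7},{"grip":1,"tx":0,"ty":0,"tz":0,"spin":7},{"grip":1,"tx":0,"ty":0,"tz":0,"spin":2.5},{"grip":1,"tx":0,"ty":0,"tz":0,"spin":0}]' >/dev/null
python3 - <<'E'
from st import *
e=np.array([.0799,-.9968]);o=np.array([.5797,.1145])
h=o+.024*e;print(h)
go(h[0],h[1],.2,94.6); go(h[0],h[1],.0393,94.6)
p,d=optics.snapshot("scene");P=cloud("scene",d);z=P[...,2]
k=(z>.098)&(z<.115)&(np.hypot(P[...,0]-.5729,P[...,1]-.1993)<.04)
q=P[k];print(len(q),cv2.minAreaRect(q[:,:2].astype(np.float32)*1000))
E
```

```text
clock: 9.57
tool_pos: [0.573, 0.1988, 0.2072]
eef_rot: [-0.011, 1.0, -0.0, -0.0]
contact_force: [0.6, 0.2, -0.6]
opening: 0.555
finger_force: 0.0
t 10.7333 pos [0.5731 0.1992 0.206 ] xhead 94.6989029710581 zax [-0.    -0.001 -1.   ] q [-0.45  0.67  0.06  1.64 -0.05  0.83 -0.28] F [0.2 0.1 0.5] M [ 0.03 -0.13  0.01] 0.9974615226735788 0.0
[0.5816176 0.0905768]
cm [-10.89  -0.05   0.61] spin 0.0989029710581093
cm [-10.88  -0.04  16.68] spin 0.0989029710581093
139 ((576.623779296875, 200.12451171875), (43.89669418334961, 10.081860542297363), 4.778238296508789)
```

The nut is confirmed at about a quarter turn: the wings now lie at a heading of about 5°, across the tube. Next is the head.

```bash
python3 -m creep '[{"grip":1,"tx":-3,"ty":0,"tz":0,"spin":0.1},{"grip":1,"tx":-3,"ty":0,"tz":0,"spin":0},{"grip":1,"tx":-3,"ty":0,"tz":0,"spin":0},{"grip":1,"tx":-1.9,"ty":0,"tz":0,"spin":0},{"grip":1,"tx":0,"ty":0,"tz":3,"spin":0},{"grip":1,"tx":0,"ty":0,"tz":3,"spin":0},{"grip":1,"tx":0,"ty":0,"tz":2,"spin":0},{"grip":1,"tx":0,"ty":0,"tz":0,"spin":0}]'
python3 - <<'E'
from st import *
go(.5816,.0906,.0393,94.6)
p,d=optics.snapshot("scene");cv2.imwrite("pics/s2.png",cv2.convertScaleAbs(cv2.resize(p[170:320,200:400,::-1],None,fx=4,fy=4,interpolation=cv2.INTER_CUBIC),alpha=1.6))
E
```

```text
clock: 11.45
tool_pos: [0.5791, 0.0898, 0.1223]
eef_rot: [0.677, 0.736, -0.003, -0.002]
contact_force: [0.2, -0.5, -0.5]
opening: 1.0
finger_force: 0.0
t 11.45 pos [0.5791 0.0898 0.1223] xhead 94.74530900210381 zax [-0.008 -0.001 -1.   ] q [-0.25  0.76  0.03  1.77 -0.04  0.62 -0.11] F [ 0.2 -0.5 -0.5] M [ 0.   -0.05 -0.02] 1.0004197866308364 0.0
cm [0.06 0.32 8.3 ] spin 0.14530900210381503
```

View pics/s2.png

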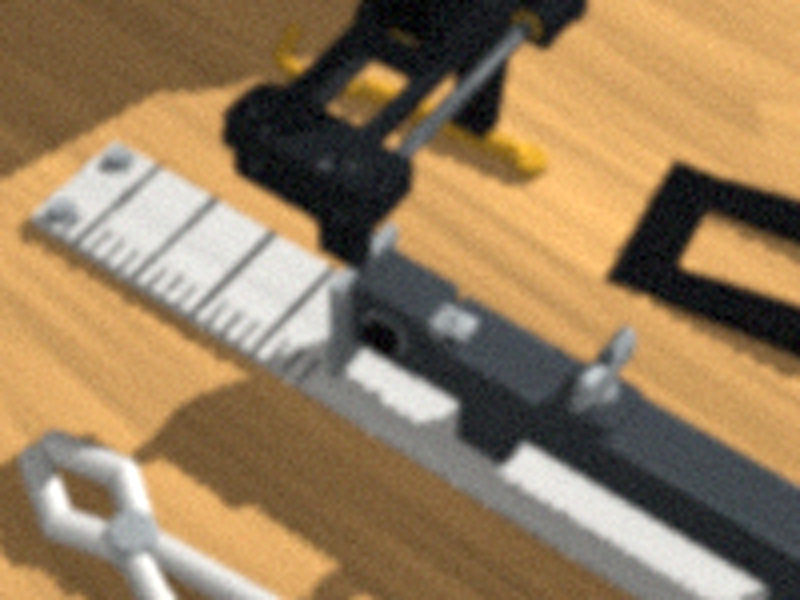

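The wings at (605,370) now stand across the tube. The open fingers hang above the head, whose button is at (383,335). I'll descend.

```bash
python3 -m creep '[{"grip":1,"tx":0.05,"ty":0.2,"tz":2.5,"spin":0.1},{"grip":1,"tx":0,"ty":0,"tz":2.5,"spin":0},{"grip":1,"tx":0,"ty":0,"tz":2,"spin":0},{"grip":1,"tx":0,"ty":0,"tz":1.2,"spin":0},{"grip":1,"tx":0,"ty":0,"tz":0,"spin":0},{"grip":1,"tx":0,"ty":0,"tz":0,"spin":0}]'
python3 -c "
from st import *
go(.5816,.0906,.0393,94.6)"
```

```text
clock: 12.0
tool_pos: [0.585, 0.0913, 0.045]
eef_rot: [0.678, 0.735, 0.0, 0.0]
contact_force: [-0.2, -0.2, 0.9]
opening: 0.997
finger_force: 0.0
t 12.0 pos [0.585  0.0913 0.045 ] xhead 94.6022860449077 zax [ 0.001  0.    -1.   ] q [-0.25  0.89  0.02  1.8  -0.04  0.46 -0.11] F [-0.2 -0.2  0.9] M [-0.04 -0.05 -0.01] 0.9969158632485963 0.0
cm [-0.04 -0.34  0.57] spin 0.0022860449077057865
```

```bash
python3 -m creep '[{"grip":1,"tx":0,"ty":-0.3,"tz":0.5,"spin":0},{"grip":1,"tx":0,"ty":0,"tz":0,"spin":0},{"grip":1,"tx":0,"ty":0,"tz":0,"spin":0}]' 35
python3 -m creep '[{"grip":-1,"tx":0,"ty":0,"tz":0,"spin":0},{"grip":-1,"tx":0,"ty":0,"tz":0,"spin":0},{"grip":-1,"tx":0,"ty":0,"tz":0,"spin":0},{"grip":-1,"tx":0,"ty":0,"tz":0,"spin":0},{"grip":-1,"tx":0,"ty":0,"tz":0,"spin":0},{"grip":-1,"tx":0,"ty":0,"tz":0,"spin":0},{"grip":-1,"tx":0,"ty":0,"tz":0,"spin":0},{"grip":-1,"tx":0,"ty":0,"tz":0,"spin":0}]' 35
python3 -c "
from st import *
go(.5816,.0906,.0393,94.6)"
```

```text
clock: 12.25
tool_pos: [0.5815, 0.091, 0.04]
eef_rot: [0.678, 0.735, 0.0, 0.0]
contact_force: [0.0, -0.1, 0.3]
opening: 0.999
finger_force: 0.0
clock: 12.92
tool_pos: [0.5832, 0.0911, 0.0392]
eef_rot: [0.678, 0.735, 0.001, 0.001]
contact_force: [5.1, 0.6, -3.8]
opening: 0.418
finger_force: 2.4
t 12.9167 pos [0.5832 0.0911 0.0392] xhead 94.58137583855562 zax [ 0.004  0.    -1.   ] q [-0.25  0.89  0.02  1.8  -0.04  0.44 -0.11] F [ 5.1  0.6 -3.8] M [-0.01 -1.07 -0.  ] 0.418491954383557 2.3844632506370544
cm [-0.04 -0.16 -0.01] spin -0.01862416144437873
```

```bash
python3 -m creep '[{"grip":-1,"tx":0,"ty":0,"tz":0,"spin":0},{"grip":-1,"tx":0,"ty":0,"tz":0,"spin":0},{"grip":-1,"tx":0,"ty":0,"tz":0,"spin":0},{"grip":-1,"tx":0,"ty":0,"tz":0,"spin":0},{"grip":-1,"tx":0,"ty":0,"tz":0,"spin":0}]'
python3 -c "
from st import *"
```

```text
clock: 13.33
tool_pos: [0.5816, 0.0909, 0.0392]
eef_rot: [0.678, 0.735, 0.0, 0.0]
contact_force: [3.4, -0.1, -1.2]
opening: 0.36
finger_force: 35.0
t 13.3333 pos [0.5816 0.0909 0.0392] xhead 94.58556469250652 zax [ 0.001  0.    -1.   ] q [-0.25  0.89  0.02  1.81 -0.04  0.44 -0.11] F [ 3.4 -0.1 -1.2] M [-0.03 -0.53  0.02] 0.3600783599545514 35.00118473544717
```

The head is gripped at 31.7 mm, so the button is flush. I'll draw out 100 mm and then measure.

```bash
python3 -m creep '[{"grip":-1,"tx":-0.5,"ty":0,"tz":0,"spin":0},{"grip":-1,"tx":-1,"ty":0,"tz":0,"spin":0},{"grip":-1,"tx":-1.5,"ty":0,"tz":0,"spin":0},{"grip":-1,"tx":-1.5,"ty":0,"tz":0,"spin":0},{"grip":-1,"tx":-1,"ty":0,"tz":0,"spin":0},{"grip":-1,"tx":0,"ty":0,"tz":0,"spin":0}]'
python3 -m creep '[{"grip":-1,"tx":-1,"ty":0,"tz":0,"spin":0},{"grip":-1,"tx":-1.5,"ty":0,"tz":0,"spin":0},{"grip":-1,"tx":-1.5,"ty":0,"tz":0,"spin":0},{"grip":-1,"tx":-0.5,"ty":0,"tz":0,"spin":0},{"grip":-1,"tx":0,"ty":0,"tz":0,"spin":0},{"grip":-1,"tx":0,"ty":0,"tz":0,"spin":0}]'
python3 - <<'E'
from st import *
e=np.array([.0799,-.9968]);o=np.array([.5797,.1145]);h=o+.144*e;go(h[0],h[1],.0393,94.6)
print("along",(t[:2]-o)@e)
p,d=optics.snapshot("scene");cv2.imwrite("pics/sc3.png",p[:,:,::-1]);cv2.imwrite("pics/s3.png",cv2.convertScaleAbs(cv2.resize(p[180:300,190:350,::-1],None,fx=5,fy=5,interpolation=cv2.INTER_CUBIC),alpha=1.6))
E
```

```text
clock: 13.83
tool_pos: [0.5861, 0.0342, 0.0392]
eef_rot: [0.679, 0.734, 0.0, 0.0]
contact_force: [2.4, 2.8, -0.4]
opening: 0.359
finger_force: 35.0
clock: 14.33
tool_pos: [0.5895, -0.0073, 0.0392]
eef_rot: [0.678, 0.735, 0.001, -0.0]
contact_force: [2.6, 5.3, -0.4]
opening: 0.362
finger_force: 35.0
t 14.3333 pos [ 0.5895 -0.0073  0.0392] xhead 94.63871792468906 zax [ 0.     0.001 -1.   ] q [-0.06  0.89 -0.    1.8   0.    0.45  0.01] F [ 2.6  5.3 -0.4] M [ 0.85 -0.6  -0.06] 0.36169109098768676 35.0022180005908
cm [-2.18 -0.   -0.01] spin 0.03871792468906676
along 0.12220871363779957
```

View pics/s3.png

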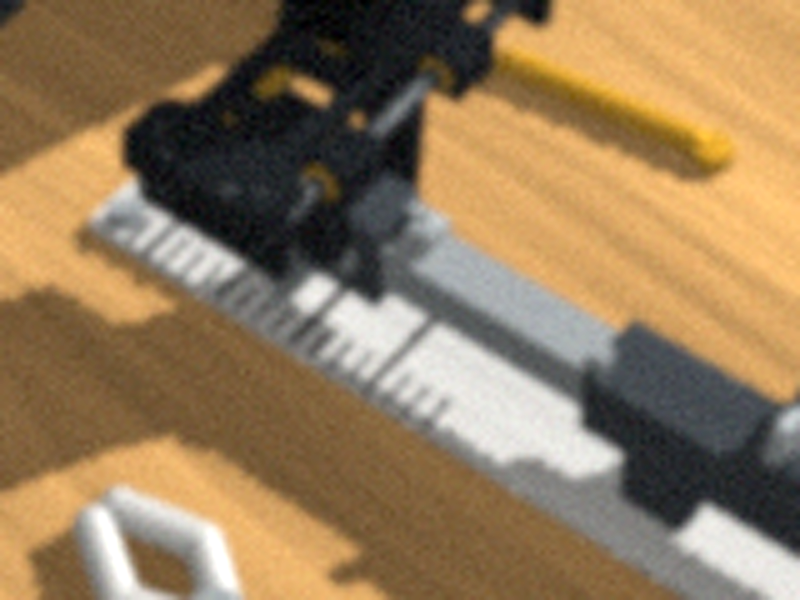

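The arm is drawn out and following, with about 5 N of spring force felt. The first and second long marks are at (400,340) and (315,310), with the plate still short of the third.

```bash
python3 -m creep '[{"grip":-1,"tx":-0.8,"ty":0,"tz":0,"spin":0},{"grip":-1,"tx":-0.8,"ty":0,"tz":0,"spin":0},{"grip":-1,"tx":-0.55,"ty":0,"tz":0,"spin":0},{"grip":-1,"tx":0,"ty":0,"tz":0,"spin":0},{"grip":-1,"tx":0,"ty":0,"tz":0,"spin":0},{"grip":-1,"tx":0,"ty":0,"tz":0,"spin":0}]'
python3 - <<'E'
from st import *
e=np.array([.0799,-.9968]);n=np.array([.9968,.0799]);o=np.array([.5797,.1145])
print("along",(t[:2]-o)@e)
out=[]
for nm in("top","scene"):
    p,d=optics.snapshot(nm);np.save(f"{nm}4.npy",d);cv2.imwrite(f"pics/{nm}4.png",p[:,:,::-1])
    P=cloud(nm,d);k=d>0
    L=np.stack([(P[...,:2]-o)@e,(P[...,:2]-o)@n,P[...,2]],-1)
    # outer plate region, points above rail
    m=k&(L[...,0]>.12)&(L[...,0]<.2)&(abs(L[...,1])<.027)&(L[...,2]>.014)&(L[...,2]<.085)
    q=L[m]*1000;print(nm,len(q), np.percentile(q[:,0],[50,90,98,100]) if len(q) else 0)
    f=m&(abs(L[...,1])>.0165)
    q=L[f]*1000; print(" wings of plate",len(q), np.round(np.percentile(q[:,0],[5,50,95]),1) if len(q) else 0)
    c=proj(nm,np.r_[o+.172*e,.01])[0];print(c)
    x,y=int(c[0]),int(c[1]);cr=p[y-40:y+40,x-50:x+50,::-1]
    out.append(cv2.convertScaleAbs(cv2.resize(cr,(400,320),interpolation=cv2.INTER_CUBIC),alpha=2.0))
cv2.imwrite("pics/c4.png",np.hstack(out))
E
```

```text
clock: 14.88
tool_pos: [0.5912, -0.0284, 0.0392]
eef_rot: [0.678, 0.735, 0.001, -0.0]
contact_force: [1.5, 4.5, 0.1]
opening: 0.359
finger_force: 35.0
t 14.8833 pos [ 0.5912 -0.0284  0.0392] xhead 94.66994759725587 zax [ 0.     0.001 -1.   ] q [-0.02  0.9  -0.01  1.8   0.01  0.45  0.04] F [1.5 4.5 0.1] M [ 0.85 -0.68 -0.13] 0.358504058357293 35.0043254904449
along 0.1434063152588193
top 0 0
 wings of plate 0 0
[313.90000592 208.64705711]
scene 370 [132.78522121 164.95331221 166.41304606 170.18686267]
 wings of plate 153 [124.2 134.8 166.3]
[243.40599717 227.26996056]
```

View pics/c4.png

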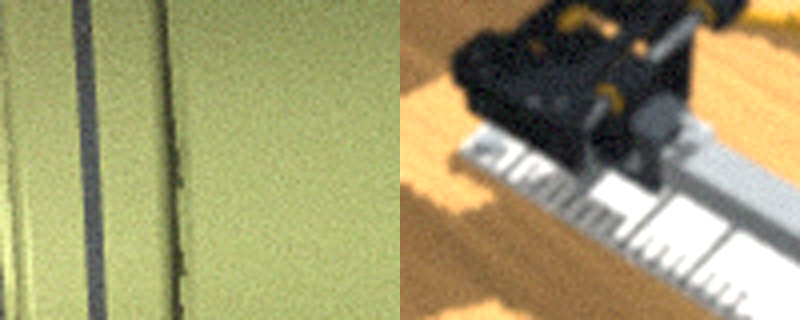

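The arm blocks the top view. In the scene view the plate's inner face is visible at (587,165). I'll compare that face in the scene depth now with the same face at home.

Run:
```python
from h import *
e=np.array([.0799,-.9968]);n=np.array([.9968,.0799]);o=np.array([.5797,.1145])
for f,c in(("scene0",.046),("scene4",.166)):
    d=np.load(f+".npy");P=cloud("scene",d)
    L=np.stack([(P[...,:2]-o)@e,(P[...,:2]-o)@n,P[...,2]],-1)*1000
    for zl,zh in((15,32),(32,80)):
        m=(d>0)&(abs(L[...,0]-c*1000)<9)&(L[...,1]>17.5)&(L[...,1]<26)&(L[...,2]>zl)&(L[...,2]<zh)
        q=L[m];v,u=np.nonzero(m);print(f,zl,len(q),np.round(np.median(q,0),1),np.round(np.percentile(q[:,0],[10,25,75,90]),1),u.mean(),v.mean())
```

```text
scene0 15 15 [45.9 22.9 24.1] [45.3 45.5 46.8 47.2] 284.3333333333333 259.1333333333333
scene0 32 66 [45.6 22.3 56.6] [40.9 44.8 46.4 48.1] 285.1969696969697 248.56060606060606
scene4 15 18 [166.1  21.9  21.2] [165.2 165.6 166.6 167.7] 238.38888888888889 231.38888888888889
scene4 32 12 [164.8  19.7  41. ] [164.1 164.5 165.  165. ] 239.33333333333334 224.91666666666666
```

The inner face moved from 45.9 to 166.1 mm (120.2 mm), and the tool travelled 119.7 mm, so the plate's face is on the third mark. I'll hold briefly, check and hand in.

```bash
python3 -m creep '[{"grip":-1,"tx":0,"ty":0,"tz":0,"spin":0},{"grip":-1,"tx":0,"ty":0,"tz":0,"spin":0},{"grip":-1,"tx":0,"ty":0,"tz":0,"spin":0},{"grip":-1,"tx":0,"ty":0,"tz":0,"spin":0}]' && python3 -c "
from plant import workorder
print(workorder.finish_job())"
```

```text
clock: 15.32
tool_pos: [0.5911, -0.0284, 0.0392]
eef_rot: [0.678, 0.735, 0.001, -0.0]
contact_force: [2.9, 4.6, -0.6]
opening: 0.36
finger_force: 35.0
the job is handed in; nothing more can be done
None
```

The job is handed in at 15.3 s: the wing nut is slackened about a quarter turn, and the gripper is holding the head with the button squeezed flush and the stop plate's outer face on the third long mark (arm drawn out about 120 mm).

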